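Clamp an axle and bring the tail stop up one hole

ROBOT

A 7-joint arm with a two-finger parallel gripper is mounted at the origin on the work surface. World frame = base frame: x ahead of the robot, y to its left, z up, the work surface at z = 0. Lengths are in mm, angles in rad, forces in N, time in s.
With the tool pointing down it reaches from about 400 to 850 mm from the base axis. Payload 10.4 kg.
Tool frame: the origin (TCP) lies at the very end of the fingers, on their centre line; the grasp point (between the pads) lies 19 mm behind it (env.grasp_offset is the distance from the TCP to the grasp point, in mm); z points along the fingers, y is the direction in which the jaws open and shut (so a half turn about z gives the same grasp; the last joint's range is limited). The gripper opens to 85 mm and grips with 20 to 120 N. Pads are 22 mm wide; open, the fingers measure 114 mm over their backs; the gripper's body (76 mm by 85 mm) begins 54 mm behind the grasp point. The pads swing forward as they close: fully open they stand 13 mm farther back than shut.
Start: joints at [-1.211, 0.332, -0.065, 1.46, 0.022, 1.35, -0.088], TCP at [233.438, 579.791, 231.338] pointing down, gripper open.
Joint ranges: [-2.6, 2.6], [-0.5, 2.12], [-1.47, 1.34], [0.16, 2.42], [-1.27, 4.41], [0.06, 2.06], [-2.6, 2.6]. Speed limits (rad/s): [2.22, 2.22, 2.79, 2.79, 3.14, 3.14, 3.14].

INTERFACE

Orientations are given as a 3x3 rotation matrix whose columns are the frame's x, y, z axes.
In Python, from cell import env gives the robot as it stands.
- The arm moves only by the shell command python3 -m pendant 'ROWS' [FORCE]. ROWS is a JSON object of lists of equal length, an entry for each row: "slide": the shift along the tool's x, y, z in units of 0.1 m (1.0 is 0.1 m), a list of three; "dr": the turn, a rotation vector about the tool's x, y, z in units of 360 degrees (1.0 is 360 degrees), a list of three; "gripper": the opening in per cent of the stroke, from 0 (shut) to 100 (fully open). A call has 1 to 20 rows; each row is the pose to reach, as a shift and turn from the pose measured when the call began, along the tool's axes at that moment, turning the shorter way round; what a row does not reach only later rows make up. A row lasts 1/8 s, in which the tool goes at most 62.5 mm and 10.7 degrees, less where a joint would pass 70% of its speed; a pose out of reach is approached as far as the arm can. A call with a number of a shift or a turn outside -1 to 1 is refused whole. A call with a gripper value outside its range is refused whole. The fingers move at their own pace and stop on an object; FORCE is the grip in N (left out, the last holds). Time passes only in rows, so rows that repeat a pose let the fingers close. It gives the time, the measured TCP pose, the force and the opening at its end, in the units of the state.
- env.get_obs(): the state, without advancing time (a new reading comes with each control period).
- env.camera(name): name is "side" or "top"; returns a dict with "image" (480x640x3 uint8, red, green, blue), "fx", "fy", "cx", "cy" (pixels), "view" (4x4, takes a point from world to camera coordinates). Camera axes: x right, y down, z forward; pixel columns grow to the right and rows downward; lengths in mm; the calibration is good to about 2 mm. A picture is of the moment at which its call begins. There is no depth.
- env.job_done(): hands the job in, once; it reports no verdict.
The state is a dict: "t": time; "q": joint angles; "qd": joint speeds; "tau": joint torques, N m; "position": TCP position; "ee_rot": TCP orientation; "wrist_force": force on the tool from outside, world axes, zero at the start; "ft_torque": the same for the moment, N m; "gripper_width": finger opening in mm.
Only numpy, scipy, OpenCV 4.12 (cv2) and the standard library are available. Lean on these libraries where they do the work, as an engineer would, in place of code of your own. Each camera call takes 0.05 s, during which the arm holds its last target.

TASK

Get the bicycle axle held in the green bench fixture: first slide the jaw shut by its red post until it presses the axle firmly against the fence, and leave it shut. Then pull up the black lock knob, slide the yellow tail stop to the next hole towards the axle and let the pin go fully down into that hole. Finish while still holding the knob with the pin fully home, and leave the other parts and tools alone.

Things in the scene. Friction and masses are not known exactly. Their poses are not given: they have to be found in the camera images.
- fixture: Bench fixture for bicycle axles, fixed to the table: green base plate 210 x 400 mm, 12 mm thick. Origin at table height below the line of the clamped axle. x points from the jaw's red post across to the dark fence (face at x +9 mm, top z 46), y along the bed from the green head stop to the tail stop, z up. Bed top z 30, y -150 to 0.
- rail_hole (a point): The next hole, where the pin must go: mouth of an 11 mm round hole (black) in the aluminium rail's top, 32 mm above the table, at fixture x 0, y 70 mm. Axes as the fixture. The rail is 30 mm wide, fixture y 20 to 195 mm, with such holes every 30 mm at y 40, 70, 100 (pin at start), 130 and 160.
- axle_center (a point): Centre of the loose steel axle: 18 mm diameter, 125 mm long (ends 15 mm diameter), 0.2 kg, lying on the bed along fixture y, 39 mm above the table, 0.5 to 2.5 mm away from the fence at first. Own y axis along the axle.
- jaw (a joint): Sliding jaw of the fixture, value in m, 0 = fully open; grows as the jaw moves along fixture +x towards the fence. Starts between 0 and 0.022; it is shut on the axle, with the axle pressed on the fence, at 0.040. It slides stiffly (about 3 N) and stays where it is left.
- jaw_face (a point): Middle of the jaw's pressing face (on the side towards the axle), 41 mm above the table; the face is 44 mm wide along fixture y and 16 mm high. Axes as the fixture.
- jaw_post (a point): Centre of the top of the red upright post by which the jaw is moved: 14 mm thick along fixture x, 28 mm wide along fixture y, its top 97 mm above the table, 57 mm behind the jaw's pressing face (towards fixture -x). From 50 mm above the table up it stands free all round.
- tail (a joint): Tail stop: yellow sliding section (46 x 50 mm, top 50 mm above the table) on the rail, its steel nose pointing at the axle. In m: 0 at the start, pin in the hole at fixture y 100 mm; grows as it slides along fixture -y towards the axle; next hole at 0.030. Needs about 2.5 N to slide, and only moves while the pin is lifted out (1.5 mm play otherwise).
- plunger (a joint): Lock plunger in the tail stop, value in m, 0 = pin fully down in its hole; grows as the knob is pulled straight up, to 0.016 at most. The pin is clear of the rail above 0.010. A spring presses it down with 3 N at 0 and 6 N at 0.016; off a hole the pin rides on the rail at 0.010.
- knob_center (a point): Centre of the round black pull knob on top of the plunger, half-way up it, 84.5 mm above the table while the pin is down. Knob 26 mm diameter, 25 mm high, straight above the pin; below it stands a 22 mm wide collar, top 62 mm above the table.
- lockring: Loose steel ring, 38 mm across, 8 mm high, lying on the fixture's base plate; a bystander. Origin: centre of its underside.
- bearing_cup: Bystander: dark steel ring, 42 mm across, 14 mm high. Origin: centre of underside.
- spanner: Bystander: steel spanner 170 mm long on the table.
- driver: Bystander: screwdriver with wooden handle, 190 mm long, on the table.
- chainring: Bystander: steel chainring, 122 mm across, lying flat on the table.
- cog: Bystander: dark sprocket, 74 mm across, lying flat on the table.
- grease_can: Bystander: blue can, 60 mm diameter, 85 mm tall, standing on the table.
Not all that is in view belongs to the job. Leave any pink or purple look-alike of the part that bears axle_center alone.

How it is judged:
By the outcome, as a careful person would: the job done as asked, in the order asked, and still so for the second after the job is handed in, while the arm keeps its last pose, push and grip.
It also fails if it takes over 48 s, if anything falls off the work surface, if the arm or the gripper's body presses on something with over 40 N, if the wrist force passes 120 N, or if a joint passes its speed limit or range.

## Working session

There is one attempt and no reset: what is moved stays moved. The work goes in short steps, Python scripts to look and compute and a shell command to move; the robot and the scene stay as the last step left them, time stands still between calls to the robot, and variables do not carry over. Pictures are saved under pics/ and viewed, and the job is handed in when it is done.

```bash
mkdir -p pics; ls; python3 - <<'E'
from cell import env
import cv2,numpy as np
o=env.get_obs()
print(o['t'],o['position'],np.round(o['ee_rot'],3),o['gripper_width'],env.grasp_offset)
for n in('side','top'):
    c=env.camera(n);cv2.imwrite(f'pics/{n}0.png',c['image'][:,:,::-1])
    print(n,c['fx'],c['fy'],c['cx'],c['cy'],np.round(c['view'],4).tolist())
E
```

```text
pics
0.0 [233.3255575  579.39987884 230.51402803] [[-0.928  0.374 -0.   ]
 [ 0.374  0.928 -0.001]
 [-0.    -0.001 -1.   ]] 85.6021866644698 18.700000000000003
side 484.71232386803905 484.71232386803905 317.5376900074979 240.00902332269644 [[0.7989, -0.6011, 0.0201, -491.9345], [-0.4209, -0.5826, -0.6953, 343.8592], [0.4296, 0.5471, -0.7184, 1016.3043], [0.0, 0.0, 0.0, 1.0]]
top 480.8992541547872 480.8992541547872 317.1595840816657 238.81158427548732 [[0.0232, -0.9997, -0.0091, -5.63], [-0.9926, -0.0219, -0.1197, 662.0262], [0.1194, 0.0118, -0.9928, 1102.0703], [0.0, 0.0, 0.0, 1.0]]
```

View pics/side0.png

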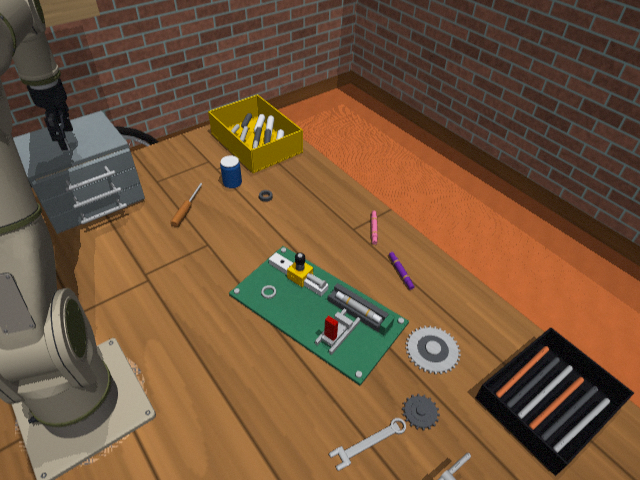

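View pics/top0.png

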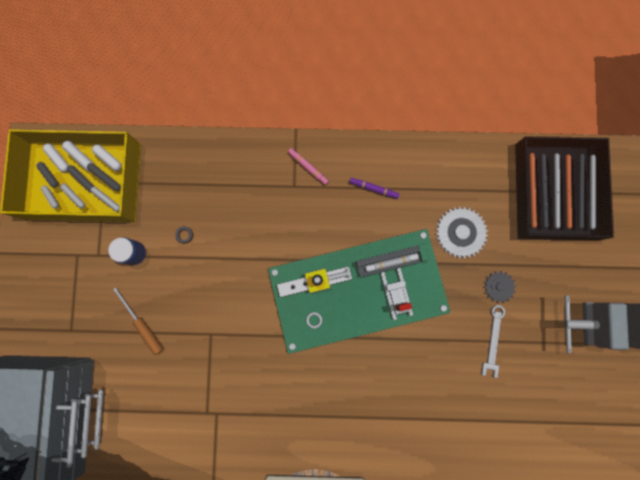

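The side view shows the fixture with its red post at about (331,326), the black knob at (300,260) and the yellow stop at (300,273). In the top view the post is at (404,307) and the yellow stop at (317,281). Two look-alikes, pink (307,166) and purple (373,188), lie off the fixture. The steel axle on the bed at (392,263) is the one meant. Next I'll measure it and enlarge that crop.

```bash
cat > h.py <<'E'
import cv2,numpy as np
from cell import env
def ray(c,uv):
    V=np.array(c['view']);R=V[:3,:3];o=-R.T@V[:3,3]
    d=R.T@np.array([(uv[0]-c['cx'])/c['fx'],(uv[1]-c['cy'])/c['fy'],1.]);return o,d/np.linalg.norm(d)
def onz(c,uv,z):
    o,d=ray(c,uv);return o+d*(z-o[2])/d[2]
def proj(c,p):
    V=np.array(c['view']);q=V[:3,:3]@p+V[:3,3];return np.array([c['fx']*q[0]/q[2]+c['cx'],c['fy']*q[1]/q[2]+c['cy']])
def tri(cs,uvs):
    A=np.zeros((3,3));b=np.zeros(3)
    for c,u in zip(cs,uvs):
        o,d=ray(c,u);M=np.eye(3)-np.outer(d,d);A+=M;b+=M@o
    return np.linalg.solve(A,b)
def hsv(c): return cv2.cvtColor(c['image'],cv2.COLOR_RGB2HSV)
def blob(m,box=None):
    m=m.astype(np.uint8)*255
    if box: k=np.zeros_like(m);x0,y0,x1,y1=box;k[y0:y1,x0:x1]=1;m=m*k
    cs,_=cv2.findContours(m,cv2.RETR_EXTERNAL,cv2.CHAIN_APPROX_NONE)
    return max(cs,key=cv2.contourArea)
E
python3 - <<'E'
from h import *
C={n:env.camera(n) for n in('side','top')}
np.save('cams0.npy',C,allow_pickle=True)
for n,c in C.items():
    h=hsv(c);H,S,V=[h[...,i].astype(int) for i in range(3)]
    g=(H>60)&(H<90)&(S>120)&(V>40)
    k=blob(cv2.morphologyEx(g.astype(np.uint8),cv2.MORPH_CLOSE,np.ones((5,5))))
    hull=cv2.convexHull(k);P=np.array([onz(c,p[0],12)[:2] for p in hull],np.float32)
    r=cv2.minAreaRect(P);print(n,'plate',r,cv2.boxPoints(r).round(1).tolist())
    red=((H<6)|(H>174))&(S>180)&(V>60)
    b=(220,200,460,400)
    k=blob(red,b);print('red',cv2.boundingRect(k),k.reshape(-1,2).mean(0), cv2.boxPoints(cv2.minAreaRect(k)).tolist())
    y=(H>20)&(H<32)&(S>180)&(V>90)
    k=blob(y,b);print('yel',cv2.boundingRect(k),cv2.boxPoints(cv2.minAreaRect(k)).tolist())
    bl=(V<45); k=blob(bl,(285,245,315,275) if n=='side' else (300,265,335,300));print('blk',cv2.boundingRect(k),cv2.minEnclosingCircle(k))
    x0,y0=(220,230) if n=='side' else (260,220)
    cr=c['image'][y0:y0+150,x0:x0+200,::-1]
    cv2.imwrite(f'pics/{n}crop.png',cv2.resize(cr,None,fx=4,fy=4,interpolation=cv2.INTER_CUBIC))
E
```

```text
side plate ((539.6536254882812, -95.99940490722656), (209.25306701660156, 397.0138244628906), 15.45653247833252) [[385.8999938964844, 67.4000015258789], [491.70001220703125, -315.20001220703125], [693.4000244140625, -259.3999938964844], [587.5999755859375, 123.19999694824219]]
red (325, 316, 13, 24) [330.7962963  327.57407407] [[325.0, 316.0], [337.0, 316.0], [337.0, 339.0], [325.0, 339.0]]
yel (287, 262, 26, 25) [[283.4000244140625, 273.79998779296875], [297.08001708984375, 255.55999755859375], [315.0, 269.0], [301.32000732421875, 287.239990234375]]
blk (295, 253, 10, 17) ((298.75, 261.0), 8.18927001953125)
top plate ((537.4971313476562, -128.42974853515625), (9.529598236083984, 31.110759735107422), 1.3218858242034912) [[532.4000244140625, -113.0], [533.0999755859375, -144.10000610351562], [542.5999755859375, -143.89999389648438], [541.9000244140625, -112.80000305175781]]
red (399, 304, 12, 6) [404.5        306.38461538] [[398.4615173339844, 305.3077087402344], [409.6153869628906, 303.0769348144531], [410.5000305175781, 307.5000305175781], [399.3461608886719, 309.7308044433594]]
yel (305, 270, 25, 22) [[304.7059020996094, 273.82354736328125], [324.7059020996094, 268.82354736328125], [329.2941589355469, 287.176513671875], [309.2941589355469, 292.176513671875]]Traceback (most recent call last):
  File "<stdin>", line 15, in <module>
  File "h.py", line 20, in blob
    return max(cs,key=cv2.contourArea)
ValueError: max() iterable argument is empty
```

View pics/sidecrop.png

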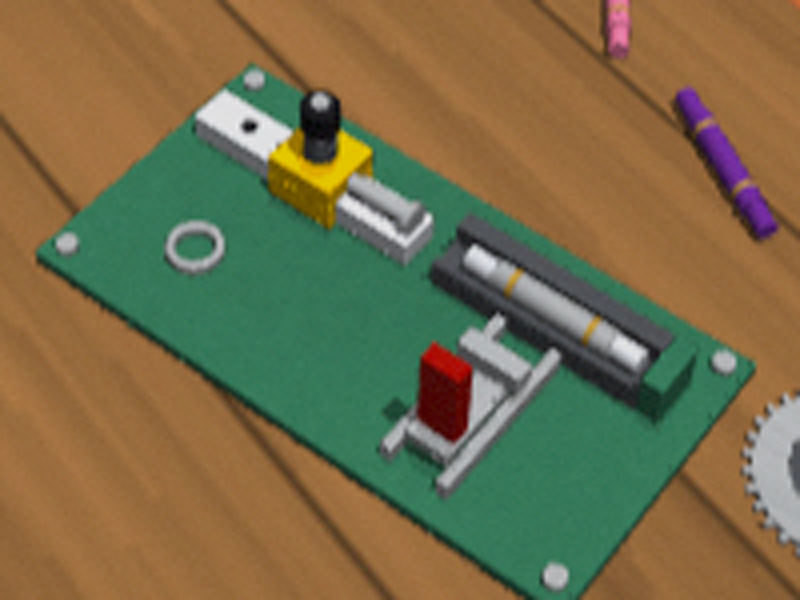

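The side crop confirms it: the steel axle with two gold bands lies on the bed against the dark fence, while pink and purple are out on the table. The post is near crop (445,365) and the knob near (320,115). Next, the same for the top view.

```bash
python3 - <<'E'
from h import *
C=np.load('cams0.npy',allow_pickle=True).item()
c=C['top'];h=hsv(c);H,S,V=[h[...,i].astype(int) for i in range(3)]
print(h[335,300],h[281,317],h[250,437])
k=blob(cv2.morphologyEx(((H>60)&(H<90)&(S>80)).astype(np.uint8),cv2.MORPH_CLOSE,np.ones((5,5))),(240,210,480,380))
P=np.array([onz(c,p[0],12)[:2] for p in cv2.convexHull(k)],np.float32)
r=cv2.minAreaRect(P);print('plate',r,cv2.boxPoints(r).round(1).tolist())
cr=c['image'][220:370,260:460,::-1]
cv2.imwrite('pics/topcrop.png',cv2.resize(cr,None,fx=4,fy=4,interpolation=cv2.INTER_CUBIC))
E
```

```text
[ 74 114 116] [110   4 171] [ 14 131 142]
plate ((543.5154418945312, -91.29960632324219), (206.29348754882812, 395.9677429199219), 15.14664363861084) [[392.20001220703125, 72.9000015258789], [495.70001220703125, -309.3999938964844], [694.7999877929688, -255.5], [591.2999877929688, 126.80000305175781]]
```

View pics/topcrop.png

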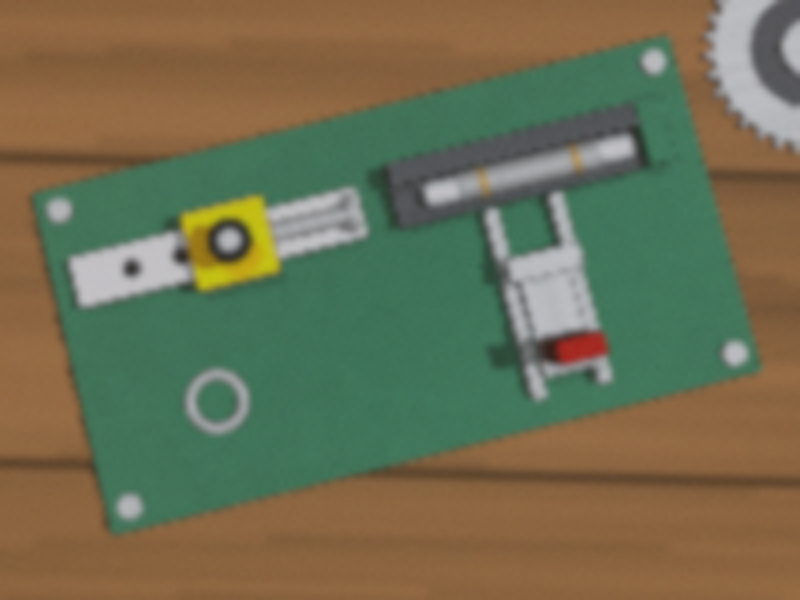

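```bash
python3 - <<'E'
from h import *
C=np.load('cams0.npy',allow_pickle=True).item()
S,T=C['side'],C['top']
def s(x,y): return (220+(x+.5)/4-.5,230+(y+.5)/4-.5)
def t(x,y): return (260+(x+.5)/4-.5,220+(y+.5)/4-.5)
a=np.deg2rad(15.3);fx=np.array([np.cos(a),np.sin(a),0]);fy=np.array([-np.sin(a),np.cos(a),0])
def show(n,sp,tp,z):
    A=tri([S,T],[s(*sp),t(*tp)]);p1=onz(S,s(*sp),z);p2=onz(T,t(*tp),z)
    m=(p1+p2)/2;print(n,'tri',A.round(1),'S',p1.round(1),'T',p2.round(1),'fix',(m@fx).round(1),(m@fy).round(1))
for c in(S,T):print((-np.array(c['view'])[:3,:3].T@np.array(c['view'])[:3,3]).round())
show('knobtop',(321,101),(229,239),97)
show('hole160',(250,126),(131,268),32)
show('posttop',(447,364),(581,343),97)
show('axleends L',(480,257),(424,194),39)
show('axleends R',(640,356),(636,149),39)
# bolts
for sp,tp in [((254,79),(59,210)),((66,243),(129,506)),((724,361),(653,61)),((556,575),(735,353))]: show('bolt',sp,tp,14)
E
python3 - <<'E'
import cv2
a=cv2.imread('pics/side0.png')[305:350,310:360];b=cv2.imread('pics/top0.png')[290:320,385:425]
cv2.imwrite('pics/p1.png',cv2.resize(a,(750,600*45//40*50//56),interpolation=cv2.INTER_NEAREST))
cv2.imwrite('pics/p2.png',cv2.resize(b,(600,450),interpolation=cv2.INTER_NEAREST))
E
```

```text
[ 101. -651.  979.]
[ 526.   -4. 1173.]
knobtop tri [564.1   7.2  94.4] S [562.8   5.1  97. ] T [563.9   7.2  97. ] fix 545.0 -142.7
hole160 tri [548.1  65.4  28.5] S [546.7  62.7  32. ] T [547.8  65.4  32. ] fix 544.8 -82.6
posttop tri [ 510.1 -189.7   89.4] S [ 505.8 -193.1   97. ] T [ 511.  -188.9   97. ] fix 440.0 -318.4
axleends L tri [ 597.7 -108.6   33.3] S [ 597.  -113.2   39. ] T [ 595.  -106.4   39. ] fix 545.9 -263.2
axleends R tri [ 623.3 -229.2   47. ] S [ 627.2 -225.3   39. ] T [ 624.4 -231.1   39. ] fix 543.4 -385.2
bolt tri [582.  111.1  12.6] S [581.2 110.   14. ] T [582.  110.9  14. ] fix 590.1 -46.9
bolt tri [407.7  63.8  12.4] S [407.   62.7  14. ] T [408.1  63.5  14. ] fix 409.8 -46.7
bolt tri [ 680.2 -246.4   13.5] S [ 679.6 -246.5   14. ] T [ 680.4 -246.5   14. ] fix 590.8 -417.2
bolt tri [ 506.2 -294.6   14.6] S [ 506.6 -294.4   14. ] T [ 506.1 -294.7   14. ] fix 410.7 -417.7
```

View pics/p2.png

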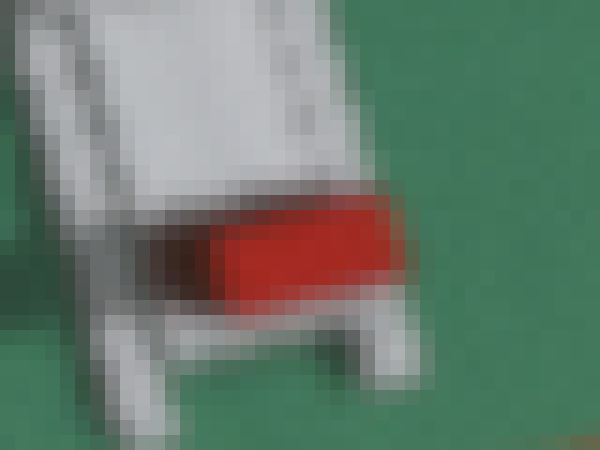

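View pics/p1.png

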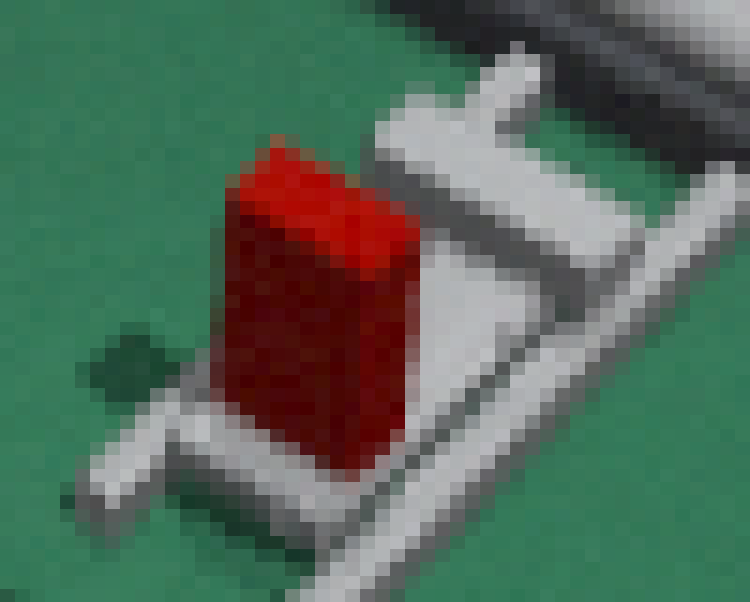

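The enlarged post shows its top face centred at about side pixel (331,320) and top pixel (405,306). Knob and hole both put the fixture origin at the same point, and the plate size comes out right. Next I'll compute the move.

```bash
cat >> h.py <<'E'
a=np.deg2rad(15.3);FX=np.array([np.cos(a),np.sin(a),0]);FY=np.array([-np.sin(a),np.cos(a),0])
O=545.0*FX-242.7*FY   # fixture origin
def F(x,y,z): return O+x*FX+y*FY+np.array([0,0,z])
def tof(p): d=np.array(p)-O; return np.array([d@FX,d@FY,p[2]])
def move(target,):
    from scipy.spatial.transform import Rotation as Rn
    o=env.get_obs();R=np.array(o['ee_rot']);D=np.column_stack([-FY,FX,[0,0,-1]]) 
    if np.linalg.det(D)<0: D[:,0]*=-1
    print('t',round(o['t'],2),'tcp fix',tof(o['position']).round(1),'w',round(o['gripper_width'],1),'F',np.round(o['wrist_force'],1))
    print('slide',(R.T@(np.array(target)-o['position'])/100).round(3),'dr',(Rn.from_matrix(R.T@D).as_rotvec()/2/np.pi).round(4))
E
python3 - <<'E'
from h import *
C=np.load('cams0.npy',allow_pickle=True).item();S,T=C['side'],C['top']
p1=onz(S,(331.2,320.1),97);p2=onz(T,(405.3,306.4),97);print(p1,p2,tof(p1),tof(p2),tri([S,T],[(331.2,320.1),(405.3,306.4)]))
p=tof((p1+p2)/2);print(p)
move(F(p[0],p[1],180))
E
```

```text
[ 506.38453653 -191.78606266   97.        ] [ 508.77785747 -189.8471597    97.        ] [-107.17021199  -75.9099016    97.        ] [-104.35009228  -74.67125127   97.        ] [ 508.36398563 -190.19612037   93.51192218]
[-105.76015214  -75.29057644   97.        ]
t 0.2 tcp fix [-167.   740.2  230.8] w 85.3 F [0.8 1.  0.1]
slide [-5.421 -6.122  0.513] dr [-1.000e-04  1.000e-04  1.466e-01]
```

```bash
python3 -m pendant '{"slide":[[-0.45,-0.25,0],[-0.9,-0.5,0],[-1,-0.6,0]],"dr":[[0,0,0],[0,0,0],[0,0,0]],"gripper":[60,60,60]}'
python3 -m pendant '{"slide":[[-0.4,-0.4,0],[-0.8,-0.8,0],[-1,-1,0]],"dr":[[0,0,0],[0,0,0],[0,0,0]],"gripper":[60,60,60]}'; python3 -c "
from h import *
move(F(-105.5,-75.3,180));print(env.get_obs()['q'])"
```

```text
t: 0.57
position: [306.8, 483.7, 231.0]
ee_rot: [[-0.926, 0.378, 0.001], [0.378, 0.926, -0.002], [-0.001, -0.001, -1.0]]
wrist_force: [-0.6, 0.8, -0.3]
gripper_width: 51.1
t: 0.95
position: [362.5, 350.9, 231.3]
ee_rot: [[-0.925, 0.381, 0.001], [0.381, 0.925, -0.002], [-0.002, -0.001, -1.0]]
wrist_force: [-0.5, 0.1, 1.0]
gripper_width: 51.2
t 0.95 tcp fix [-102.8  485.5  231.3] w 51.2 F [-0.5  0.1  1. ]
slide [-3.405 -4.455  0.524] dr [-0.      0.0003  0.1454]
[-0.92880436  0.06513297  0.07099948  1.77751454 -0.00290062  1.29964887
  0.32316453]
```

```bash
python3 -m pendant '{"slide":[[-0.35,-0.4,0],[-0.7,-0.8,0],[-0.9,-1,0],[-0.9,-1,0]],"dr":[[0,0,0.028],[0,0,0.056],[0,0,0.084],[0,0,0.09]],"gripper":[60,60,60,60]}'
python3 -c "
from h import *
move(F(-105.5,-75.3,180))"
```

```text
t: 1.45
position: [408.4, 222.4, 231.8]
ee_rot: [[-0.571, 0.821, 0.001], [0.821, 0.572, -0.001], [-0.002, 0.0, -1.0]]
wrist_force: [-0.7, 1.1, -0.2]
gripper_width: 51.6
t 1.45 tcp fix [-92.4 349.5 231.8] w 51.6 F [-0.7  1.1 -0.2]
slide [-3.958 -1.545  0.525] dr [0.0001 0.0003 0.0543]
```

```bash
python3 -m pendant '{"slide":[[-0.5,-0.2,0],[-1,-0.4,0],[-1,-0.4,0]],"dr":[[0,0,0.027],[0,0,0.0543],[0,0,0.0543]],"gripper":[60,60,60]}'
python3 -c "
from h import *
move(F(-105.5,-75.3,130))"
```

```text
t: 1.82
position: [433.4, 114.3, 232.2]
ee_rot: [[-0.257, 0.966, 0.002], [0.966, 0.257, -0.001], [-0.002, 0.002, -1.0]]
wrist_force: [-0.2, 1.4, 0.2]
gripper_width: 51.1
t 1.82 tcp fix [-96.8 238.6 232.2] w 51.1 F [-0.2  1.4  0.2]
slide [-3.138 -0.065  1.028] dr [ 0.0002  0.0003 -0.0012]
```

```bash
python3 -m pendant '{"slide":[[-0.5,0,0],[-1,0,0]],"dr":[[0,0,0],[0,0,0]],"gripper":[60,60]}'
python3 -m pendant '{"slide":[[-0.5,0,0],[-1,0,0.2]],"dr":[[0,0,0],[0,0,0]],"gripper":[60,60]}'
python3 -c "
from h import *
move(F(-105.5,-75.3,130))"
```

```text
t: 2.08
position: [459.3, 17.8, 232.6]
ee_rot: [[-0.26, 0.966, 0.002], [0.966, 0.26, -0.001], [-0.002, 0.002, -1.0]]
wrist_force: [0.4, 0.5, 0.5]
gripper_width: 51.2
t: 2.33
position: [486.9, -78.8, 213.7]
ee_rot: [[-0.264, 0.965, 0.006], [0.965, 0.264, -0.0], [-0.002, 0.005, -1.0]]
wrist_force: [1.2, 0.1, 0.2]
gripper_width: 51.4
t 2.33 tcp fix [-96.1  38.3 213.7] w 51.4 F [1.2 0.1 0.2]
slide [-1.134 -0.098  0.838] dr [ 0.0009  0.0003 -0.    ]
```

```bash
python3 -m pendant '{"slide":[[-0.5,-0.05,0.2],[-1,-0.1,0.5],[-1,-0.1,0.8],[-1,-0.1,0.8]],"dr":[[0,0,0],[0,0,0],[0,0,0],[0,0,0]],"gripper":[60,60,60,60]}'
python3 - <<'E'
from h import *
move(F(-105.5,-75.3,60))
for n,(x0,y0) in {'side':(240,220),'top':(310,220)}.items():
    c=env.camera(n)['image'][y0:y0+150,x0:x0+200,::-1]
    cv2.imwrite(f'pics/{n}1.png',cv2.resize(c,None,fx=4,fy=4,interpolation=cv2.INTER_CUBIC))
E
```

```text
t: 2.82
position: [503.1, -176.5, 131.9]
ee_rot: [[-0.265, 0.964, 0.001], [0.964, 0.265, 0.0], [-0.0, 0.001, -1.0]]
wrist_force: [0.6, 0.6, 0.2]
gripper_width: 51.3
t 2.83 tcp fix [-106.3  -60.3  131.9] w 51.3 F [0.6 0.6 0.2]
slide [-0.15   0.006  0.719] dr [0.0002 0.     0.0002]
```

View pics/side1.png

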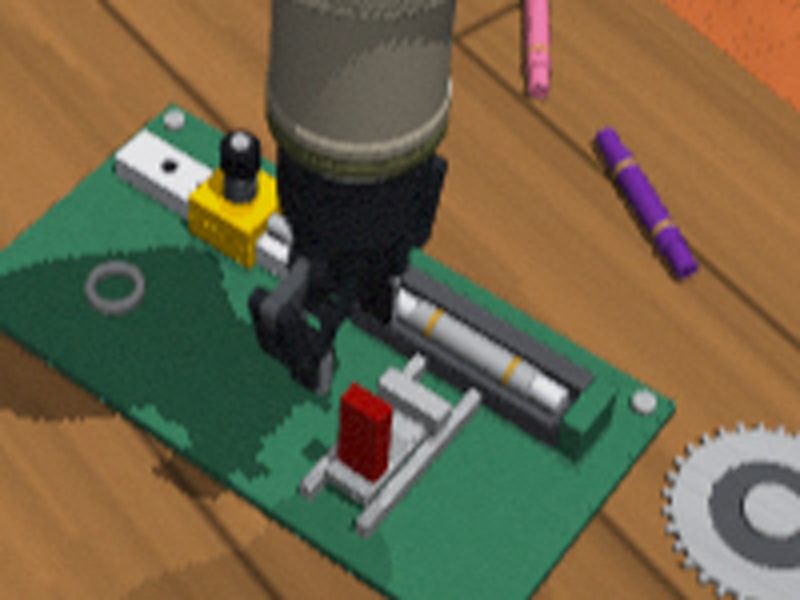

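View pics/top1.png

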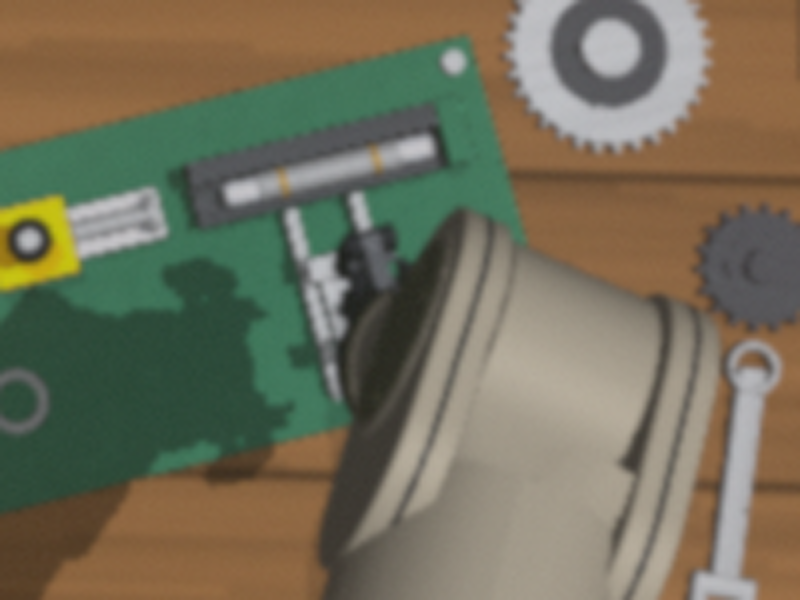

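The side view shows the open fingers above and just tail-side of the post at (365,430). The top view is partly hidden by the wrist. Pose agrees with the measurement, so I go over the post, descend and grip.

```bash
python3 -m pendant '{"slide":[[-0.15,0,0],[-0.15,0,0.25],[-0.15,0,0.5],[-0.15,0,0.72],[-0.15,0,0.72]],"dr":[[0,0,0],[0,0,0],[0,0,0],[0,0,0],[0,0,0]],"gripper":[60,60,60,60,60]}' 30
python3 -m pendant '{"slide":[[0,0,0],[0,0,0],[0,0,0],[0,0,0]],"dr":[[0,0,0],[0,0,0],[0,0,0],[0,0,0]],"gripper":[0,0,0,0]}' 30
python3 - <<'E'
from h import *
move(F(-66,-75.3,60))
c=env.camera('side')['image'][220:370,240:440,::-1]
cv2.imwrite(f'pics/side2.png',cv2.resize(c,None,fx=4,fy=4,interpolation=cv2.INTER_CUBIC))
E
```

```text
t: 3.55
position: [509.1, -191.1, 62.3]
ee_rot: [[-0.266, 0.964, 0.005], [0.964, 0.266, 0.0], [-0.001, 0.005, -1.0]]
wrist_force: [-0.5, -0.6, 0.5]
gripper_width: 51.4
t: 4.05
position: [509.9, -191.4, 63.5]
ee_rot: [[-0.267, 0.964, 0.007], [0.964, 0.267, -0.0], [-0.002, 0.006, -1.0]]
wrist_force: [0.7, -0.2, 7.4]
gripper_width: 13.3
t 4.05 tcp fix [-103.7  -76.5   63.5] w 13.3 F [ 0.7 -0.2  7.4]
slide [0.011 0.377 0.038] dr [0.001  0.0003 0.0004]
```

View pics/side2.png

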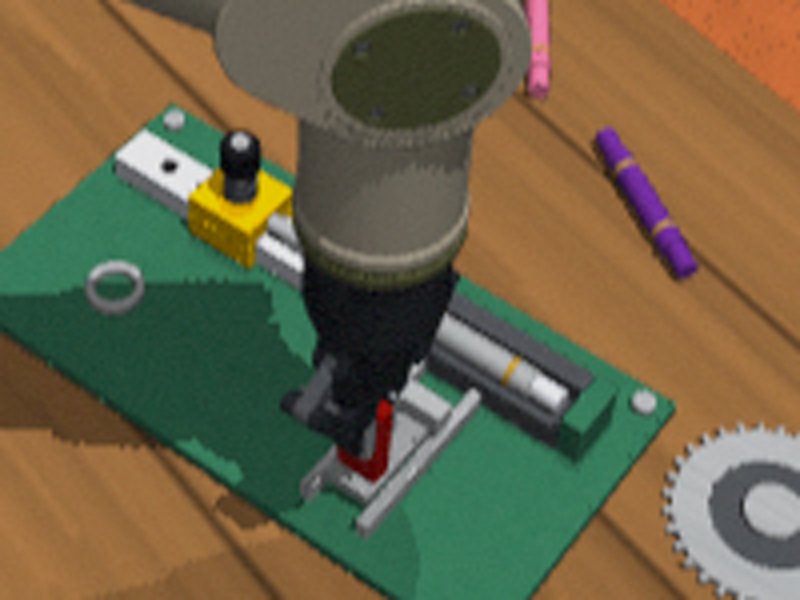

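The width of 13.3 fits the 14 mm post, and the picture shows it between the fingers at (370,440). Now I slide the jaw along +tool y.

```bash
python3 -m pendant '{"slide":[[0,0.06,0],[0,0.12,0],[0,0.18,0],[0,0.24,0],[0,0.3,0],[0,0.34,0],[0,0.34,0]],"dr":[[0,0,0],[0,0,0],[0,0,0],[0,0,0],[0,0,0],[0,0,0],[0,0,0]],"gripper":[0,0,0,0,0,0,0]}' 60
python3 -c "
from h import *
move(F(-66,-75.3,60));print(env.get_obs()['wrist_force']@FX)"
```

```text
t: 4.97
position: [543.4, -182.2, 63.7]
ee_rot: [[-0.267, 0.964, 0.008], [0.964, 0.267, -0.0], [-0.002, 0.007, -1.0]]
wrist_force: [2.4, -1.7, -4.6]
gripper_width: 12.9
t 4.97 tcp fix [-68.9 -76.4  63.7] w 12.9 F [ 2.4 -1.7 -4.6]
slide [0.011 0.029 0.037] dr [0.0012 0.0004 0.0005]
1.8688739440834914
```

```bash
python3 -m pendant '{"slide":[[0,0.02,0],[0,0.03,0],[0,0.03,0]],"dr":[[0,0,0],[0,0,0],[0,0,0]],"gripper":[0,0,0]}'
python3 -c "
from h import *
move(F(-66,-75.3,60));print(env.get_obs()['wrist_force']@FX)"
```

```text
t: 5.35
position: [546.3, -181.4, 63.7]
ee_rot: [[-0.267, 0.964, 0.008], [0.964, 0.267, -0.0], [-0.002, 0.007, -1.0]]
wrist_force: [-2.6, -1.2, 0.0]
gripper_width: 12.9
t 5.35 tcp fix [-66.  -76.4  63.7] w 12.9 F [-2.6 -1.2  0. ]
slide [ 0.011 -0.001  0.037] dr [0.0011 0.0004 0.0005]
-2.8195244964713586
```

```bash
python3 -m pendant '{"slide":[[0,0.02,0],[0,0.02,0],[0,0.02,0]],"dr":[[0,0,0],[0,0,0],[0,0,0]],"gripper":[0,0,0]}'
python3 -c "
from h import *
move(F(-66,-75.3,60));print(env.get_obs()['wrist_force']@FX)"
```

```text
t: 5.72
position: [548.1, -180.9, 63.7]
ee_rot: [[-0.267, 0.964, 0.007], [0.964, 0.267, -0.0], [-0.002, 0.007, -1.0]]
wrist_force: [-4.4, -1.5, 0.8]
gripper_width: 13.1
t 5.72 tcp fix [-64.1 -76.4  63.7] w 13.1 F [-4.4 -1.5  0.8]
slide [ 0.011 -0.019  0.037] dr [0.0011 0.0004 0.0005]
-4.607750352830464
```

```bash
python3 -m pendant '{"slide":[[0,0.02,0],[0,0.02,0],[0,0.02,0]],"dr":[[0,0,0],[0,0,0],[0,0,0]],"gripper":[0,0,0]}'
python3 -c "
from h import *
move(F(-66,-75.3,60));print(env.get_obs()['wrist_force']@FX)"
```

```text
t: 6.1
position: [548.1, -180.9, 63.7]
ee_rot: [[-0.266, 0.964, 0.004], [0.964, 0.266, 0.0], [-0.001, 0.004, -1.0]]
wrist_force: [-14.5, -0.7, 9.1]
gripper_width: 13.2
t 6.1 tcp fix [-64.1 -76.4  63.7] w 13.2 F [-14.5  -0.7   9.1]
slide [ 0.011 -0.02   0.037] dr [0.0006 0.0001 0.0003]
-14.135817922821754
```

It has stopped moving at 14 N, so the jaw is on the axle and fence. I'll press a little harder and look.

```bash
python3 -m pendant '{"slide":[[0,0.03,0],[0,0.03,0],[0,0.03,0]],"dr":[[0,0,0],[0,0,0],[0,0,0]],"gripper":[0,0,0]}'
python3 - <<'E'
from h import *
move(F(-66,-75.3,60));print(env.get_obs()['wrist_force']@FX)
c=env.camera('side')['image'][220:370,240:440,::-1]
cv2.imwrite(f'pics/side3.png',cv2.resize(c,None,fx=4,fy=4,interpolation=cv2.INTER_CUBIC))
E
```

```text
t: 6.48
position: [548.1, -180.8, 63.6]
ee_rot: [[-0.264, 0.964, -0.001], [0.964, 0.264, 0.001], [0.002, -0.001, -1.0]]
wrist_force: [-20.3, 0.7, 14.7]
gripper_width: 13.4
t 6.47 tcp fix [-64.1 -76.4  63.6] w 13.4 F [-20.3   0.7  14.7]
slide [ 0.01  -0.019  0.036] dr [-0.0002 -0.0003  0.0001]
-19.345312905528193
```

View pics/side3.png

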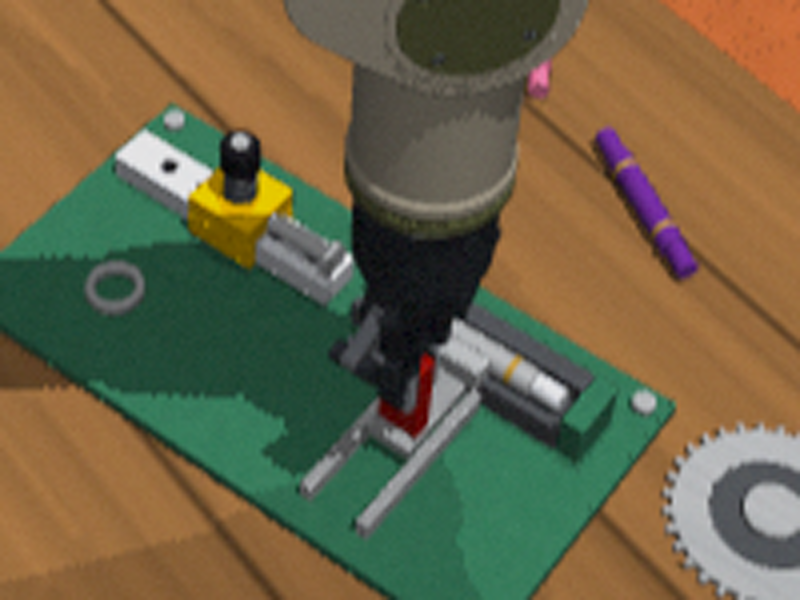

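The side view shows the jaw face against the axle at (480,360), with the post followed. Now I release, keeping a slight forward bias, and rise.

```bash
python3 -m pendant '{"slide":[[0,0.02,0],[0,0.02,0],[0,0.02,0],[0,0.02,0]],"dr":[[0,0,0],[0,0,0],[0,0,0],[0,0,0]],"gripper":[60,60,60,60]}'
python3 -m pendant '{"slide":[[0,0,-0.25],[0,0,-0.6],[0,0,-0.8],[0,0,-0.8]],"dr":[[0,0,0],[0,0,0],[0,0,0],[0,0,0]],"gripper":[60,60,60,60]}'
python3 -c "
from h import *
move(F(0,100,125))"
```

```text
t: 7.02
position: [550.4, -180.2, 63.7]
ee_rot: [[-0.265, 0.964, -0.001], [0.964, 0.265, 0.001], [0.001, -0.0, -1.0]]
wrist_force: [0.9, -0.3, -0.5]
gripper_width: 51.1
t: 7.52
position: [551.4, -180.5, 145.2]
ee_rot: [[-0.265, 0.964, 0.002], [0.964, 0.265, 0.001], [0.0, 0.003, -1.0]]
wrist_force: [-0.4, 0.4, 0.3]
gripper_width: 51.5
t 7.53 tcp fix [-60.7 -76.9 145.2] w 51.5 F [-0.4  0.4  0.3]
slide [1.768 0.609 0.204] dr [ 0.0004 -0.0001  0.0002]
```

```bash
python3 -m pendant '{"slide":[[0.3,0.2,0],[0.6,0.4,0],[0.9,0.6,0],[0.9,0.6,0]],"dr":[[0,0,0],[0,0,0],[0,0,0],[0,0,0]],"gripper":[60,60,60,60]}'
python3 -m pendant '{"slide":[[0.4,0,0],[0.87,0,0],[0.87,0,0]],"dr":[[0,0,0],[0,0,0],[0,0,0]],"gripper":[60,60,60]}'
python3 - <<'E'
from h import *
move(F(0,100,125))
for n,(x0,y0) in {'side':(240,220),'top':(280,220)}.items():
    c=env.camera(n)['image'][y0:y0+150,x0:x0+200,::-1]
    cv2.imwrite(f'pics/{n}4.png',cv2.resize(c,None,fx=4,fy=4,interpolation=cv2.INTER_CUBIC))
E
```

```text
t: 8.02
position: [585.8, -73.9, 143.9]
ee_rot: [[-0.27, 0.963, 0.001], [0.963, 0.27, 0.002], [0.002, 0.001, -1.0]]
wrist_force: [0.3, -0.3, 0.3]
gripper_width: 51.1
t: 8.4
position: [561.2, 13.5, 143.0]
ee_rot: [[-0.275, 0.961, -0.001], [0.961, 0.275, 0.003], [0.004, 0.0, -1.0]]
wrist_force: [0.1, -0.5, 0.6]
gripper_width: 51.0
t 8.4 tcp fix [-1.000e-01  1.076e+02  1.430e+02] w 51.0 F [ 0.1 -0.5  0.6]
slide [-0.077 -0.     0.179] dr [ 0.     -0.0006  0.0019]
```

View pics/side4.png

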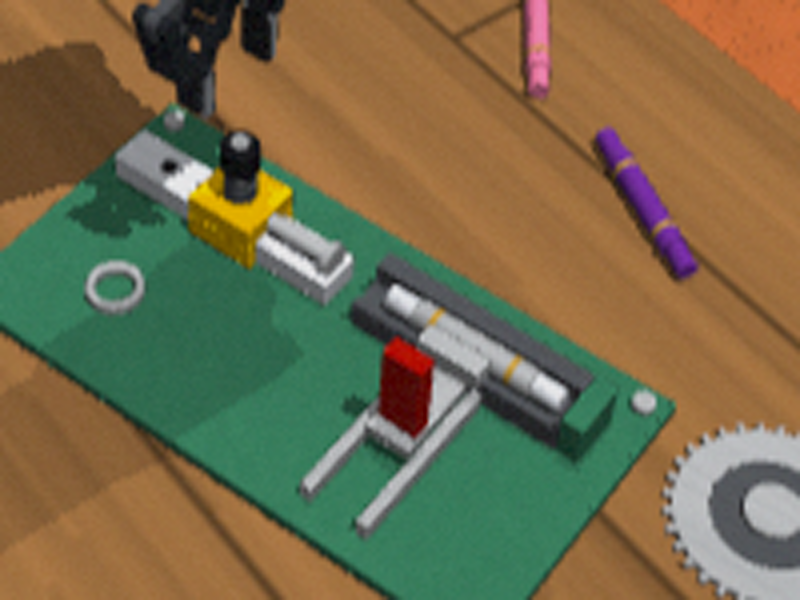

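View pics/top4.png

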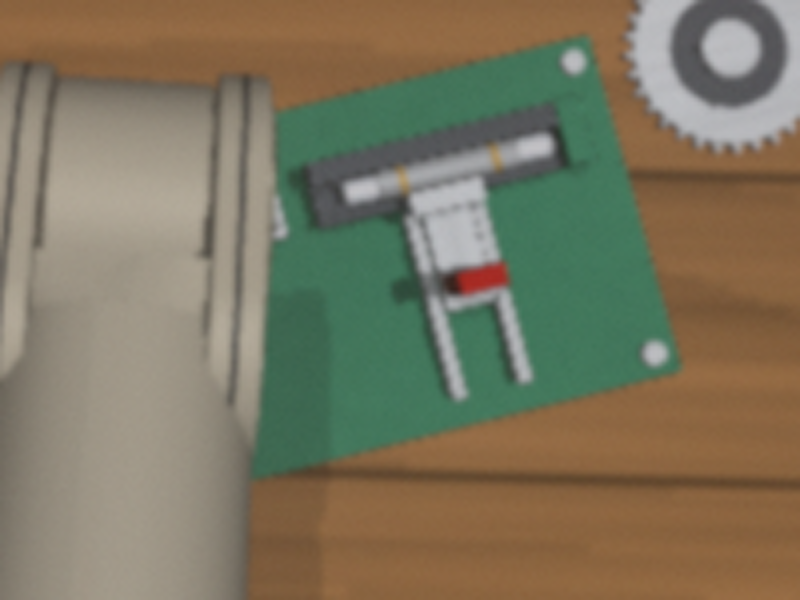

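Both views show the jaw face flat on the axle and the axle along the fence (side (470,350), top (450,170)). The knob is untouched at side (240,150). Now I go down onto the knob.

```bash
python3 -m pendant '{"slide":[[-0.08,0.01,0],[-0.08,0.01,0.2],[-0.08,0.01,0.2],[-0.08,0.01,0.2]],"dr":[[0,0,0.002],[0,0,0.002],[0,0,0.002],[0,0,0.002]],"gripper":[60,60,60,60]}'
python3 - <<'E'
from h import *
move(F(1,100,68))
c=env.camera('side')['image'][200:350,220:420,::-1]
cv2.imwrite(f'pics/side5.png',cv2.resize(c,None,fx=4,fy=4,interpolation=cv2.INTER_CUBIC))
E
```

```text
t: 9.0
position: [565.4, 0.9, 123.9]
ee_rot: [[-0.257, 0.967, 0.001], [0.967, 0.257, 0.001], [0.001, 0.001, -1.0]]
wrist_force: [-0.5, 0.1, 1.4]
gripper_width: 51.2
t 9.0 tcp fix [  0.6  94.4 123.9] w 51.2 F [-0.5  0.1  1.4]
slide [0.056 0.003 0.559] dr [ 0.0001 -0.0002 -0.0012]
```

View pics/side5.png

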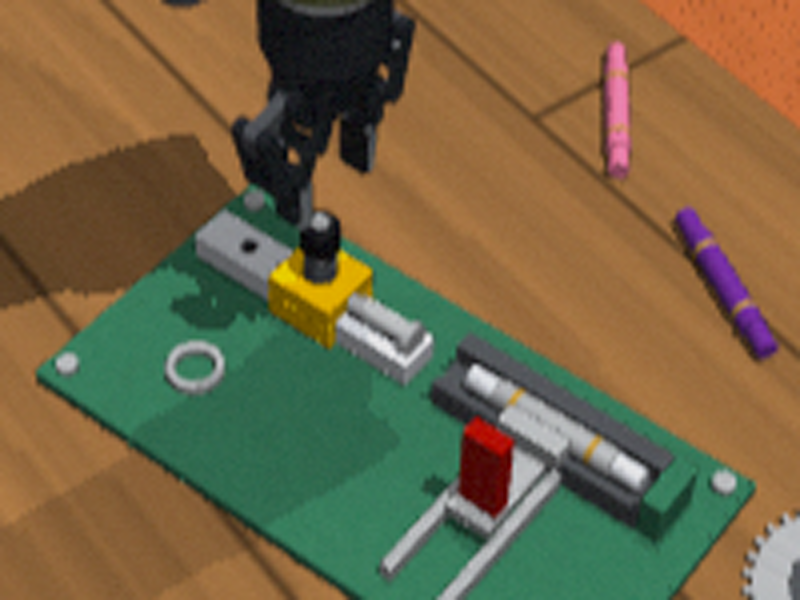

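The side view shows the open fingers astride and above the knob at (320,235), about 6 mm past it along -y. I correct that first, then go down.

```bash
python3 -m pendant '{"slide":[[0.055,0,0],[0.055,0,0],[0.055,0,0.2],[0.055,0,0.4],[0.055,0,0.55],[0.055,0,0.56]],"dr":[[0,0,-0.001],[0,0,-0.001],[0,0,-0.001],[0,0,-0.001],[0,0,-0.001],[0,0,-0.001]],"gripper":[60,60,60,60,60,60]}'
python3 -c "
from h import *
move(F(1,100,68))"
```

```text
t: 9.8
position: [563.6, 6.7, 67.3]
ee_rot: [[-0.263, 0.965, -0.001], [0.965, 0.263, 0.001], [0.001, -0.0, -1.0]]
wrist_force: [-0.3, -0.3, 0.5]
gripper_width: 51.5
t 9.8 tcp fix [  0.4 100.4  67.3] w 51.5 F [-0.3 -0.3  0.5]
slide [-0.004  0.006 -0.007] dr [-0.     -0.0002 -0.0001]
```

```bash
python3 -m pendant '{"slide":[[0,0.01,0],[0,0.01,0],[0,0.01,0],[0,0.01,0],[0,0.01,0]],"dr":[[0,0,0],[0,0,0],[0,0,0],[0,0,0],[0,0,0]],"gripper":[0,0,0,0,0]}' 60
python3 - <<'E'
from h import *
move(F(1,100,68))
c=env.camera('side')['image'][200:350,220:420,::-1]
cv2.imwrite(f'pics/side6.png',cv2.resize(c,None,fx=4,fy=4,interpolation=cv2.INTER_CUBIC))
E
```

```text
t: 10.42
position: [564.7, 6.8, 68.2]
ee_rot: [[-0.263, 0.965, -0.0], [0.965, 0.263, 0.002], [0.002, 0.0, -1.0]]
wrist_force: [-3.8, -0.9, 4.5]
gripper_width: 24.2
t 10.43 tcp fix [  1.4 100.3  68.2] w 24.2 F [-3.8 -0.9  4.5]
slide [-0.003 -0.004  0.002] dr [ 0.     -0.0003 -0.0001]
```

View pics/side6.png

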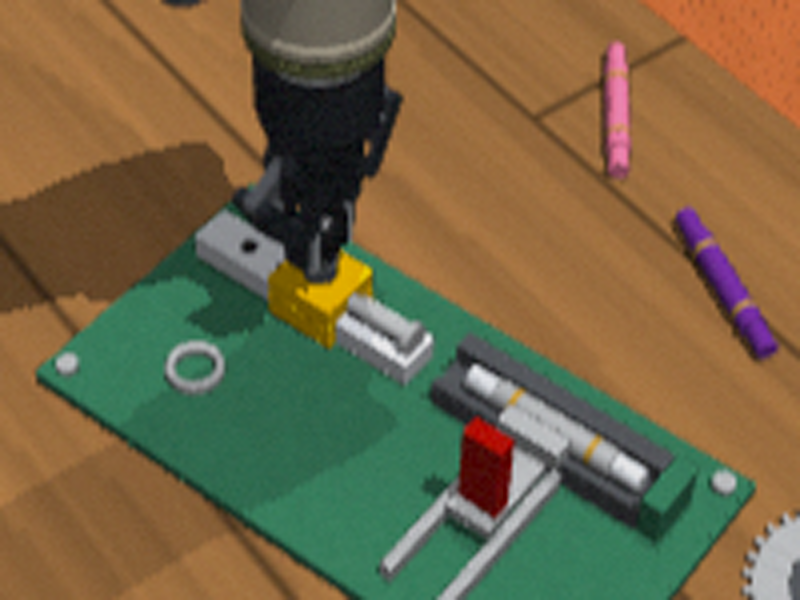

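The knob is gripped (24.2 mm reading for the 26 mm knob, post also read slightly low). TCP z at pin home is 68.2. Lift 13.5 mm.

```bash
python3 -m pendant '{"slide":[[0,0,-0.05],[0,0,-0.1],[0,0,-0.135],[0,0,-0.135]],"dr":[[0,0,0],[0,0,0],[0,0,0],[0,0,0]],"gripper":[0,0,0,0]}' 70
python3 -c "
from h import *
move(F(1,70,68))"
```

```text
t: 10.98
position: [564.5, 6.8, 81.8]
ee_rot: [[-0.263, 0.965, -0.001], [0.965, 0.263, 0.002], [0.002, -0.0, -1.0]]
wrist_force: [-0.0, -0.4, -6.4]
gripper_width: 23.5
t 10.97 tcp fix [  1.3 100.3  81.8] w 23.5 F [-0.  -0.4 -6.4]
slide [-0.304 -0.003  0.137] dr [-0.     -0.0003 -0.0001]
```

```bash
python3 -m pendant '{"slide":[[-0.06,0,0],[-0.12,0,0],[-0.18,0,0],[-0.24,0,0],[-0.3,0,0],[-0.3,0,0],[-0.3,0,0]],"dr":[[0,0,0],[0,0,0],[0,0,0],[0,0,0],[0,0,0],[0,0,0],[0,0,0]],"gripper":[0,0,0,0,0,0,0]}'
python3 - <<'E'
from h import *
move(F(1.3,70.3,68))
c=env.camera('side')['image'][200:350,220:420,::-1]
cv2.imwrite(f'pics/side7.png',cv2.resize(c,None,fx=4,fy=4,interpolation=cv2.INTER_CUBIC))
E
```

```text
t: 11.85
position: [572.7, -23.2, 81.9]
ee_rot: [[-0.262, 0.965, 0.0], [0.965, 0.262, 0.0], [0.0, 0.0, -1.0]]
wrist_force: [1.0, -2.1, -7.2]
gripper_width: 23.7
t 11.85 tcp fix [ 1.3 69.2 81.9] w 23.7 F [ 1.  -2.1 -7.2]
slide [ 0.011 -0.     0.139] dr [ 0.     -0.     -0.0002]
```

View pics/side7.png

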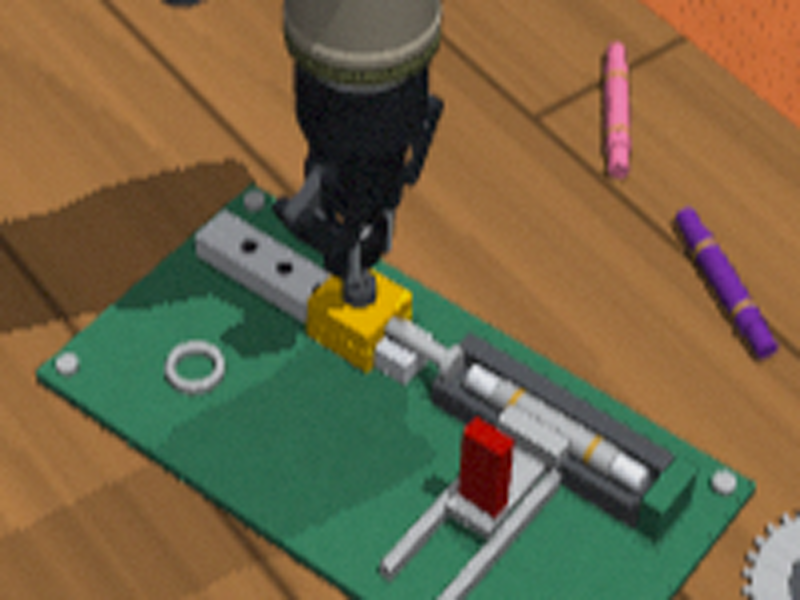

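The side view shows the tail stop moved one hole along: holes 160 and 130 are bare at (249,246) and (285,268), and the edge of hole 100 shows at (320,290). It is 1 mm too far, so I correct and then lower.

```bash
python3 -m pendant '{"slide":[[0.01,0,0],[0.01,0,0],[0.01,0,0]],"dr":[[0,0,0],[0,0,0],[0,0,0]],"gripper":[0,0,0]}'
python3 -c "
from h import *
move(F(1.3,70.3,68.2))"
```

```text
t: 12.28
position: [572.4, -22.1, 81.9]
ee_rot: [[-0.263, 0.965, 0.0], [0.965, 0.263, 0.0], [0.0, 0.0, -1.0]]
wrist_force: [0.9, -1.3, -7.1]
gripper_width: 23.6
t 12.28 tcp fix [ 1.3 70.4 81.9] w 23.6 F [ 0.9 -1.3 -7.1]
slide [-0.001 -0.     0.137] dr [ 0.0001 -0.0001 -0.0002]
```

```bash
python3 -m pendant '{"slide":[[0,0,0.03],[0,0,0.06],[0,0,0.08],[0,0,0.08],[0,0,0.08]],"dr":[[0,0,0],[0,0,0],[0,0,0],[0,0,0],[0,0,0]],"gripper":[0,0,0,0,0]}'
python3 -c "
from h import *
move(F(1.3,70.3,68.2))"
```

```text
t: 12.9
position: [572.5, -22.1, 74.0]
ee_rot: [[-0.262, 0.965, 0.0], [0.965, 0.262, 0.0], [0.0, 0.0, -1.0]]
wrist_force: [1.4, -2.5, -5.2]
gripper_width: 23.8
t 12.9 tcp fix [ 1.3 70.3 74. ] w 23.8 F [ 1.4 -2.5 -5.2]
slide [-0.    -0.001  0.058] dr [ 0.0001 -0.0001 -0.0002]
```

At plunger height about 6 mm the spring pull is still there, so the pin has entered the hole. I lower the rest.

```bash
python3 -m pendant '{"slide":[[0,0,0.03],[0,0,0.058],[0,0,0.06],[0,0,0.06]],"dr":[[0,0,0],[0,0,0],[0,0,0],[0,0,0]],"gripper":[0,0,0,0]}'
python3 -c "
from h import *
move(F(1.3,70.3,68.2))"
```

```text
t: 13.4
position: [572.6, -22.1, 68.3]
ee_rot: [[-0.262, 0.965, 0.0], [0.965, 0.262, 0.001], [0.001, 0.001, -1.0]]
wrist_force: [-1.2, -1.7, 3.5]
gripper_width: 23.8
t 13.4 tcp fix [ 1.4 70.3 68.3] w 23.8 F [-1.2 -1.7  3.5]
slide [-0.    -0.001  0.001] dr [ 0.0001 -0.0001 -0.0002]
```

The force has flipped to +3.5 N, so the pin has bottomed. I add a light downward press and check.

```bash
python3 -m pendant '{"slide":[[0,0,0.01],[0,0,0.01],[0,0,0.01],[0,0,0.01]],"dr":[[0,0,0],[0,0,0],[0,0,0],[0,0,0]],"gripper":[0,0,0,0]}'
python3 - <<'E'
from h import *
move(F(1.3,70.3,68.2))
c=env.camera('side');np.save('cs.npy',c,allow_pickle=True)
cv2.imwrite(f'pics/side8.png',cv2.resize(c['image'][200:350,220:420,::-1],None,fx=4,fy=4,interpolation=cv2.INTER_CUBIC))
h=hsv(c);H,S,V=[h[...,i].astype(int) for i in range(3)]
k=blob((((H<6)|(H>174))&(S>180)&(V>60)),(300,280,400,380));print('red',cv2.boundingRect(k))
# expected bounding shift for 39.6 mm jaw travel
for x in(-103.7,-64.1):print(proj(c,F(x,-75.5,97)))
E
```

```text
t: 13.9
position: [572.7, -22.1, 68.2]
ee_rot: [[-0.262, 0.965, 0.001], [0.965, 0.262, 0.001], [0.001, 0.001, -1.0]]
wrist_force: [-5.8, -1.6, 11.1]
gripper_width: 23.7
t 13.9 tcp fix [ 1.6 70.3 68.2] w 23.7 F [-5.8 -1.6 11.1]
slide [ 0.    -0.003 -0.   ] dr [ 0.0002 -0.0002 -0.0002]
red (335, 304, 13, 25)
[331.99474212 318.96948456]
[342.54124343 307.44200607]
```

View pics/side8.png

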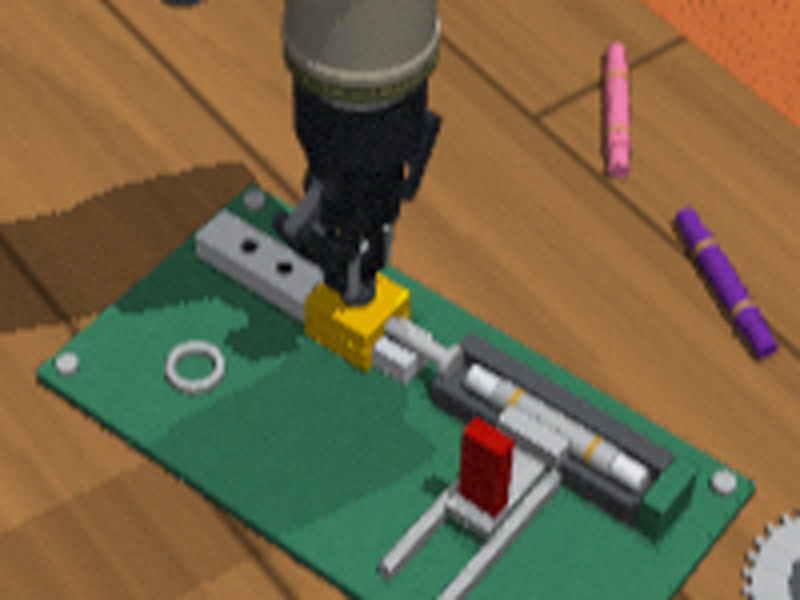

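The final view shows the jaw still shut on the axle at (530,430), the tail stop one hole along and the knob held. The post has moved (10,-12) px against an expected (10.5,-11.5). The lock ring and other parts have not moved. I'm handing in.

```bash
python3 -c "
from cell import env
print(env.job_done())"
```

```text
the job is handed in; nothing more can be done
None
```

I clamped the axle first and then moved the tail stop one hole towards it. I handed the job in at about 14 s, still holding the knob with the pin home.

- **Jaw:** I gripped the red post and slid the jaw until it stopped dead under about 20 N, after 39.6 mm of travel. I released it and left it shut. In the last picture the post sits where a shut jaw should put it, to within a pixel, and the axle lies along the fence.
- **Tail stop:** I lifted the knob 13.6 mm, moved it 30 mm towards the axle after correcting a 1 mm overshoot, and lowered it. The tool is back at the height where I first gripped the knob (68.2 mm), and the pin holds against an 11 N downward press.
- **What disagreed:**
  - The camera-based position of the shut post was about 2 mm off where the arm felt it stop. This is within the calibration error.
  - The finger opening read 1 to 2 mm below the true width on both the post and the knob.
  - The gripper hid the pin's hole at the end, so "fully home" rests on height and force, not on sight.

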